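# Lift a salami sample with the tongs and hold it over the pan

### The arm

A 7-joint arm with a two-finger parallel gripper is mounted at the origin on the work surface. World frame = base frame: x ahead of the robot, y to its left, z up, the work surface at z = 0. Lengths are in m, angles in rad, forces in N, time in s.
With the tool pointing down it reaches from about 0.4 to 0.925 m from the base axis. Payload 4.1 kg.
Tool frame: the origin (TCP) lies at the very end of the fingers, on their centre line; the grasp point (between the pads) lies 19 mm behind it; z points along the fingers, y is the direction in which the jaws open and shut (so a half turn about z gives the same grasp; the last joint's range is limited). The gripper opens to 85 mm and grips with 20 to 120 N. Pads are 22 mm wide; open, the fingers measure 114 mm over their backs; the gripper's body (76 mm by 85 mm) begins 54 mm behind the grasp point. The pads swing forward as they close: fully open they stand 13 mm farther back than shut.
Start: joints at [-1.416, 0.398, 0.045, 1.537, -0.019, 1.207, -0.051], TCP at [0.163, 0.629, 0.231] pointing down, gripper open.
Joint ranges: [-2.82, 2.82], [-0.49, 2.23], [-1.37, 1.46], [0, 2.46], [-1.36, 4.5], [0.23, 2], [-2.94, 2.94]. Speed limits (rad/s): [2.57, 2.57, 3.14, 3.14, 3.14, 3.14, 3.14].

### API

Orientations are given as a 3x3 rotation matrix whose columns are the frame's x, y, z axes.
In Python, from rig import env, set_gripper, kinematics, status, imaging, nets gives the robot as it stands. The module is installed in compiled form; this text tells all that it offers. Calls block until the motion is done:
- env.goto(position, orientation): joint-space move of the TCP to a pose.
- env.move_straight(position, speed=0.15, frame=None, force_limit=None): straight line of the TCP; frame=None keeps the orientation; speed is the mean speed in m/s. With force_limit (N) it stops when the force on the tool has changed by that much, and returns True; else False.
- env.move_joints(angles): joint-space move.
- set_gripper(opening, grasp_force=None): opening from 0.0 (shut) to 1.0 (fully open); grasp_force is the grip in N (None keeps the last); returns when the fingers have stopped.
- env.sleep(seconds).
- kinematics.inverse_kinematics(position, orientation): joint angles nearest the present ones, or None.
- status.observe(): the state.
- imaging.get_image(name): name is "scene" or "top"; returns a dict with "img" (384x512x3 uint8, blue, green, red), "range_z" (384x512 float32, m along the optical axis (not along the pixel's ray), 0 where there is no reading), "K" (3x3 intrinsics, pixels), "rvec" (rotation vector, rad) and "tvec" (3), from world to camera coordinates, as OpenCV has them. Camera axes: x right, y down, z forward; pixel columns grow to the right and rows downward; lengths in m; the calibration is good to about 2 mm. A picture is of the moment at which its call begins.
A pose or a line that the arm cannot do raises env.Unreachable and nothing moves.
- env.finish_job(): hands the job in, once; it reports no verdict.
Trained networks look in a picture, given as the dict that the camera call returned (one of the last four; its "shot" number tells which), for a name from the list of things; names that differ only in an ending like _2 or _b are one class to them, and where a whole thing is asked for, a point or a joint stands for the part that bears it (a point fixed in the world has none). Each returns a list of dicts, best first, with "p" (0 to 1); they miss things now and then, are a little off and sometimes report something else, mostly with a low value. They report only what shows in the picture. A call takes as long as a camera call. They do not tell look-alikes from the thing itself.
- nets.recognise(name, picture): "location" ([x, y, z] in m, in the coordinates of the camera as it stood for that picture, good to about 4 mm: the middle of the surface that is visible of it).
The state is a dict: "time_s": time; "joint_pos": joint angles; "dq": joint speeds; "effort": joint torques, N m; "ee_pos": TCP position; "eef_rot": TCP orientation; "wrist_force": force on the tool from outside, world axes, zero at the start; "moment": the same for the moment, N m; "width": opening from 0.0 (shut) to 1.0 (fully open).
Only numpy, scipy, OpenCV 4.12 (cv2) and the standard library are available. Lean on these libraries where they do the work, as an engineer would, in place of code of your own. Each camera call takes 0.05 s, during which the arm holds its last target. There are 200 camera calls.

### The job

Take up the steel kitchen tongs from the white board and use them to lift the standing piece of salami out of the shallow tray, without touching the salami with the gripper and without disturbing the other food in the tray or the thermometer on the bench. Carry it over the middle of the empty pan and stop there still holding it between the jaws of the tongs, with at least 3 cm of air between its underside and the pan's rim, ready for the inspector's probe. The program finishes while holding: do not put the salami or the tongs down.

Things in the scene. Friction and masses are not known exactly. Their poses are not given: they have to be found in the camera images.
- tongs_grip (a point): Middle (about the centre of mass) of the tongs, 16 mm above the board, midway between the open arms; x points along the tongs from pivot to jaws, y across (the way the arms close), z up. Fixed to the right (-y) arm, so midway only while open. The outer faces of the open arms are 65 mm apart here (61 mm 20 mm nearer the pivot, 69 mm 20 mm nearer the jaws); arms 24 mm tall.
- tongs_pivot (a point): Pivot pin at the rear end of the tongs, half-way up, 110 mm behind tongs_grip; a pull ring stands out 34 mm behind it. The tongs are of stainless steel, 240 mm long, 135 g, lying on edge on the white board, so that they open and close in the horizontal plane; 32 mm tall at pivot and jaws, the arms between them 24 mm and 4 mm clear of the board.
- jaw_right (a point): Middle of the inner face of the jaw (54 mm long, 32 mm tall) of the tongs' right arm, 16 mm above the tongs' underside, 210 mm ahead of the pivot; past its far end a lip turns 6 mm inwards. Open, the inner faces are 84 mm apart and the jaws 94 mm over all.
- jaw_left (a point): The same of the left (moving) arm; half-way between jaw_left and jaw_right is the spot where the salami should be when the tongs close.
- tongs_arm (a joint): Angle by which the tongs are squeezed: 0 fully open, about 0.19 closed on the salami, 0.39 rad shut. A spring holds them open: squeezing at tongs_grip takes 6 N at first, 11 N when shut. Squeezed there from 65 to 44 mm the jaws meet the salami and the arms are parallel at the grip; the jaws then press with half of the squeeze above the spring's force. Let go, they spring open.
- salami_mid (a point): Centre of the piece of salami: a cylinder 44 mm across and 60 mm tall, standing on its cut end in the tray, the tallest of the three foods there, 60 to 120 g. Its centre is 30 mm above the tray's floor, 33 mm above the bench.
- cheese_mid (a point): Centre of a cheese wedge lying in the tray, 52 x 47 mm and 28 mm tall. Leave it where it lies.
- potato_mid (a point): Centre of a halved boiled potato in the tray, cut side down, 47 mm across and 27 mm tall. Leave it where it lies.
- tray: Shallow steel tray fixed on the bench, 162 mm (its x) by 265 mm (its y) over the flange and 20 mm tall, floor 3 mm thick; origin at the centre of its underside. The three foods stand in a row along its y, some 82 mm apart, in any order; the outer two up to 8 mm from those places.
- pan: Empty steel pan fixed on the bench, 176 mm (its x) by 162 mm (its y) over the flange, 65 mm tall to the rim, opening 148 x 134 mm; origin at the centre of its underside.
- board: White plastic cutting board fixed on the bench, 280 x 160 x 12 mm, on which the tongs lie; origin at the centre of its underside. Board and pan stand on opposite sides of the tray, either way round.
- probe: Probe thermometer lying on the bench in front of the robot, body 20 x 85 x 16 mm and a thin 100 mm spike, roughly along y. Leave it.
Mind the look-alikes: they are no part of the job. What is meant by the part that bears salami_mid is not blue, and is the smaller of those in its own colour. Leave any blue look-alike of the pan alone.

How it is judged:
By the outcome, as a careful person would: the job done as asked, in the order asked, and still so for the second after the job is handed in, while the arm keeps its last pose, push and grip.
It also fails if it takes over 38 s, if anything falls off the work surface, if the arm or the gripper's body presses on something with over 40 N, if the wrist force passes 120 N, or if a joint passes its speed limit or range.

## Working session

There is one attempt and no reset: what is moved stays moved. The work goes in short steps, each a Python script; the robot and the scene stay as the last script left them, time stands still between calls to the robot, and variables do not carry over. Pictures are saved under pics/ and viewed, on a budget of 10 in all, crops included, one or two more only if the job needs it, and the job is handed in when it is done.

```bash
mkdir -p pics; cat > h.py <<'E'
import numpy as np, cv2
from rig import env, set_gripper, kinematics, status, imaging, nets
def w(p,c):
    R=cv2.Rodrigues(np.array(c["rvec"],float))[0]; return R.T@(np.array(p,float).ravel()-np.array(c["tvec"],float).ravel())
def cloud(c):
    K=c["K"];z=c["range_z"];v,u=np.mgrid[:z.shape[0],:z.shape[1]]
    P=np.stack([(u-K[0,2])/K[0,0]*z,(v-K[1,2])/K[1,1]*z,z],-1)
    R=cv2.Rodrigues(np.array(c["rvec"],float))[0]
    W=(P-np.array(c["tvec"],float).ravel())@R; W[z==0]=np.nan; return W
def px(p,c):
    return cv2.projectPoints(np.array(p,float).reshape(1,3),np.array(c["rvec"],float),np.array(c["tvec"],float),c["K"],None)[0].ravel()
E
python3 - <<'E'
from h import *
np.set_printoptions(precision=3,suppress=True)
ims=[]
for n in("top","scene"):
    c=imaging.get_image(n); np.savez(n+"0.npz",**c); ims.append(c["img"])
    cv2.imwrite(f"pics/{n}0.png",c["img"])
    for t in ["tongs_grip","tongs_pivot","jaw_right","jaw_left","salami_mid","cheese_mid","potato_mid","tray","pan","board","probe"]:
        print(n,t,[(np.round(w(d["location"],c),3).tolist(),round(d["p"],2),px(w(d["location"],c),c).astype(int).tolist()) for d in nets.recognise(t,c)][:4])
print(status.observe())
E
```

```text
top tongs_grip [([0.476, 0.319, 0.042], 0.7, [128, 178])]
top tongs_pivot [([0.474, 0.32, 0.042], 0.82, [127, 179]), ([0.611, -0.094, 0.061], 0.2, [282, 131]), ([0.632, -0.012, 0.036], 0.17, [251, 124])]
top jaw_right [([0.477, 0.32, 0.041], 0.95, [127, 178])]
top jaw_left [([0.505, 0.329, 0.041], 0.74, [125, 167])]
top salami_mid [([0.621, -0.214, 0.076], 0.76, [328, 127]), ([0.684, -0.28, 0.06], 0.76, [352, 105]), ([0.612, -0.095, 0.062], 0.61, [282, 130]), ([0.475, 0.32, 0.041], 0.47, [127, 178])]
top cheese_mid [([0.631, -0.008, 0.037], 0.53, [250, 124])]
top potato_mid [([0.63, 0.073, 0.025], 0.47, [221, 125]), ([0.478, 0.323, 0.042], 0.4, [126, 177])]
top tray [([0.615, -0.011, 0.005], 0.67, [251, 133]), ([0.631, -0.011, 0.036], 0.34, [251, 125]), ([0.412, 0.003, 0.011], 0.18, [244, 205])]
top pan [([0.468, -0.342, 0.004], 0.61, [369, 188]), ([0.193, -0.393, 0.004], 0.58, [388, 289]), ([0.479, 0.322, 0.041], 0.33, [127, 177])]
top board [([0.48, 0.29, 0.014], 0.72, [141, 178]), ([0.505, 0.328, 0.04], 0.24, [125, 167])]
top probe [([0.41, 0.002, 0.009], 0.48, [244, 206])]
scene 
[... 667 characters left out ...]
.342, 0.018], 0.77, [122, 216])]
scene board [([0.5, 0.287, 0.01], 0.85, [365, 205])]
scene probe [([0.488, 0.324, 0.041], 0.67, [380, 193]), ([0.417, 0.007, 0.011], 0.59, [255, 190])]
{'time_s': 1.2, 'joint_pos': array([-1.416,  0.398,  0.045,  1.537, -0.019,  1.207, -0.051]), 'dq': array([ 0.   ,  0.001, -0.   ,  0.   ,  0.001,  0.001, -0.001]), 'effort': array([ -0.   , -47.502,   1.363, -25.451,   0.012,   0.001,  -0.   ]), 'ee_pos': array([0.163, 0.629, 0.231]), 'eef_rot': array([[-0.968,  0.251,  0.   ],
       [ 0.251,  0.968,  0.   ],
       [ 0.   ,  0.   , -1.   ]]), 'wrist_force': array([0.669, 0.592, 0.174]), 'moment': array([-0.039, -0.021,  0.045]), 'width': 0.9986077973801528}
```

View pics/top0.png

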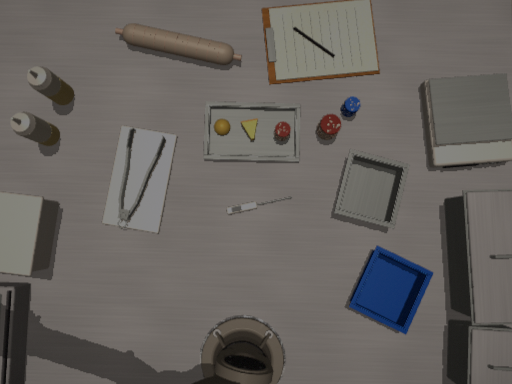

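View pics/scene0.png

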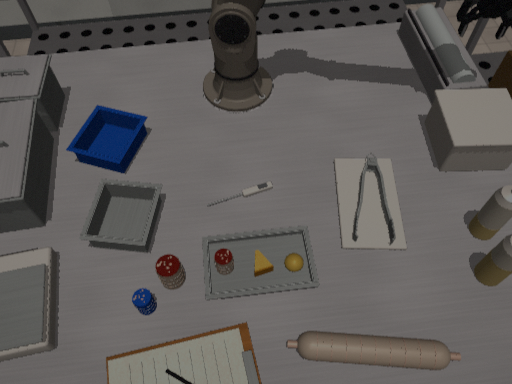

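```bash
cat > tong.py <<'E'
from h import *
def fit(cs,reg,zmin,zmax,a0):
    P=np.vstack([cloud(c).reshape(-1,3) for c in cs]); P=P[np.isfinite(P[:,0])]
    x0,x1,y0,y1=reg
    P=P[(P[:,0]>x0)&(P[:,0]<x1)&(P[:,1]>y0)&(P[:,1]<y1)&(P[:,2]>zmin)&(P[:,2]<zmax)]
    a=a0
    for _ in range(8):
        d=np.array([np.cos(a),np.sin(a)]);n=np.array([-d[1],d[0]])
        s=P[:,:2]@d;t=P[:,:2]@n; s1=np.percentile(s,99.7)
        S=[];M=[];W=[]
        for k in np.arange(0.02,0.2,0.01):
            m=abs(s-(s1-k))<.006
            if m.sum()<4: continue
            S.append(s1-k);M.append((t[m].max()+t[m].min())/2);W.append(np.ptp(t[m]))
        b=np.polyfit(S,M,1); a+=np.arctan(b[0])
    return a,d,n,s1,s.min(),np.array(S),np.array(M),np.array(W),P
E
python3 - <<'E'
from tong import *
np.set_printoptions(precision=3,suppress=True)
T=np.load("top0.npz");S=np.load("scene0.npz")
for cs in([T],[S]):
    a,d,n,s1,s0,Ss,M,W,P=fit(cs,(.33,.64,.2,.42),.025,.06,-.28)
    print("yaw",a,"len",s1-s0,"N",len(P),"tip",d*s1+n*M[0],"M",M,"W",W,"z",np.percentile(P[:,2],[50,95]))
    g=d*(s1-.13)+n*np.mean(M);print("grip est(tip-.13)",g, "pivot",d*(s1-.24)+n*np.mean(M))
def obj(c,x0,x1,y0,y1,z0,z1):
    P=cloud(c).reshape(-1,3);P=P[np.isfinite(P[:,0])]
    P=P[(P[:,0]>x0)&(P[:,0]<x1)&(P[:,1]>y0)&(P[:,1]<y1)&(P[:,2]>z0)&(P[:,2]<z1)]
    (cx,cy),wh,an=cv2.minAreaRect(P[:,:2].astype(np.float32))
    return len(P),np.round([cx,cy,*wh,an,P[:,2].max()],3)
for nm,c in(("top",T),("scene",S)):
    print(nm,"salami",obj(c,.56,.68,-.14,-.05,.055,.08))
    print(nm,"jar",obj(c,.56,.70,-.27,-.16,.062,.1))
    print(nm,"cheese",obj(c,.57,.69,-.05,.035,.024,.05))
    print(nm,"pan",obj(c,.3,.6,-.5,-.2,.058,.075))
    print(nm,"tray",obj(c,.5,.75,-.155,.16,.014,.1))
    print(nm,"probe",obj(c,.36,.46,-.15,.1,.006,.03))
E
```

```text
yaw -0.23922256535118605 len 0.27027000249275546 N 688 tip [0.607 0.274] M [0.41  0.409 0.409 0.409 0.41  0.409 0.409 0.409 0.41  0.41  0.41  0.408
 0.409 0.41  0.41  0.409 0.409 0.409] W [0.095 0.093 0.089 0.09  0.089 0.084 0.081 0.075 0.073 0.07  0.068 0.066
 0.064 0.061 0.06  0.058 0.056 0.055] z [0.04  0.046]
grip est(tip-.13) [0.48  0.304] pivot [0.374 0.33 ]
yaw -0.24148684616249627 len 0.27241545186609434 N 590 tip [0.612 0.273] M [0.411 0.411 0.411 0.411 0.411 0.412 0.411 0.41  0.412 0.411 0.411 0.411
 0.411 0.411 0.411 0.411 0.412 0.411] W [0.094 0.093 0.091 0.088 0.088 0.086 0.079 0.076 0.073 0.069 0.067 0.064
 0.063 0.061 0.059 0.056 0.057 0.053] z [0.039 0.045]
grip est(tip-.13) [0.486 0.304] pivot [0.379 0.33 ]
top salami (199, array([ 0.617, -0.093,  0.042,  0.042, 26.518,  0.068]))
top jar (383, array([ 0.646, -0.24 ,  0.055,  0.109, 37.791,  0.085]))
top cheese (201, array([ 0.65 ,  0.002,  0.066,  0.095, 72.156,  0.037]))
top pan (1333, array([ 0.482, -0.343,  0.194,  0.335, 66.837,  0.071]))
top tray (2103, array([ 0.62 , -0.011,  0.265,  0.163, 89.886,  0.068]))
top probe (291, array([ 0.41 , -0.044,  0.091,  0.196,  1.338,  0.021]))
scene salami (262, array([ 0.623, -0.093,  0.041,  0.042, 61.939,  0.066]))
scene jar (511, array([ 0.636, -0.219,  0.055,  0.055, 54.299,  0.082]))
scene cheese (262, array([ 0.628, -0.008,  0.054,  0.047, 13.667,  0.036]))
scene pan (1394, array([ 0.433, -0.327,  0.17 ,  0.252, 77.287,  0.069]))
scene tray (2839, array([ 0.623, -0.011,  0.265,  0.165, 89.781,  0.066]))
scene probe (263, array([ 0.424, -0.036,  0.022,  0.182, 13.924,  0.019]))
```

```bash
cat >> h.py <<'E'
def R(a):
    n=np.array([-np.sin(a),np.cos(a),0]); z=np.array([0,0,-1.]); return np.stack([np.cross(n,z),n,z],1)
E
python3 - <<'E'
from h import *
np.set_printoptions(precision=3,suppress=True)
a=-.24
for f in(0,np.pi):
  for p,b in(((.483,.304,.013),a),((.52,-.093,.03),0),((.52,-.093,.2),0),((.36,-.342,.2),0),((.40,-.30,.2),-.7)):
    print(f,p,kinematics.inverse_kinematics(np.array(p),R(b+f)))
env.goto(np.array([.483,.304,.12]),R(a)); print(status.observe()["time_s"])
print(env.move_straight(np.array([.483,.304,.013]),speed=.12,force_limit=10))
o=status.observe();print(o["time_s"],o["ee_pos"],o["wrist_force"])
set_gripper(.68,20); o=status.observe();print(o["time_s"],o["width"],o["wrist_force"])
c=imaging.get_image("scene");cv2.imwrite("pics/s1.png",cv2.resize(c["img"][120:260,300:480],(720,560)))
E
```

```text
0 (0.483, 0.304, 0.013) [-0.817  0.528  0.23   1.92  -0.176  0.713  0.847]
0 (0.52, -0.093, 0.03) [-0.389  0.511  0.61   2.021 -0.43   0.737  2.057]
0 (0.52, -0.093, 0.2) [-0.668  0.317  0.933  1.882 -0.287  1.084  1.948]
0 (0.36, -0.342, 0.2) [ 0.814  0.156 -0.156  1.93   0.028  1.057  2.217]
0 (0.4, -0.3, 0.2) [ 0.159  0.171  0.448  1.936 -0.085  1.053  1.515]
3.141592653589793 (0.483, 0.304, 0.013) [-1.134  0.621  0.656  1.928 -0.533  0.772 -1.985]
3.141592653589793 (0.52, -0.093, 0.03) [-0.688  0.736  1.069  2.027 -0.845  0.907 -0.719]
3.141592653589793 (0.52, -0.093, 0.2) [-0.708  0.337  0.992  1.883 -0.318  1.09  -1.163]
3.141592653589793 (0.36, -0.342, 0.2) [-0.228  0.275  1.067  1.953 -0.275  1.07  -0.613]
3.141592653589793 (0.4, -0.3, 0.2) [-0.457  0.402  1.279  1.947 -0.431  1.112 -1.272]
2.9167
False
3.9583 [0.484 0.304 0.014] [-0.046 -0.711  0.411]
4.35 0.6811968498559422 [-0.906 -2.364  7.355]
```

View pics/s1.png

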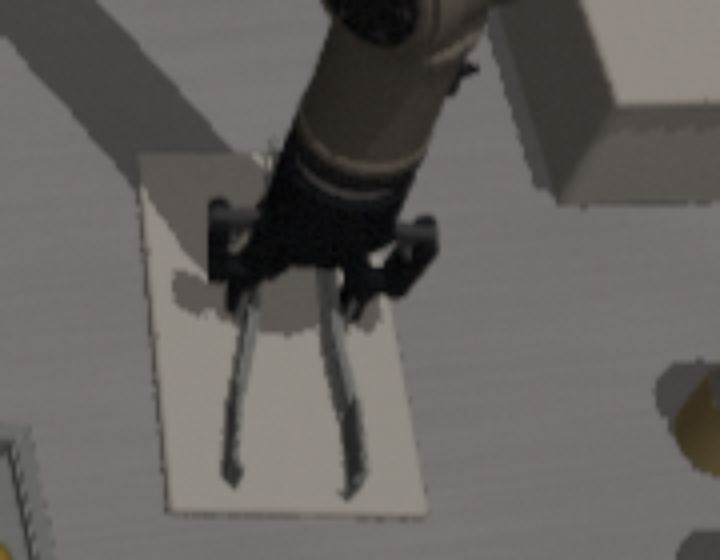

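The tongs sit between the fingers and are squeezed evenly, with the jaw tips at (232,480) and (352,495). Next I'll lift them and measure.

```bash
python3 - <<'E'
from tong import *
np.set_printoptions(precision=3,suppress=True)
env.move_straight(np.array([.484,.304,.20]),speed=.15)
o=status.observe();print(o["time_s"],o["ee_pos"],o["width"],o["wrist_force"],o["moment"])
env.goto(np.array([.518,-.093,.20]),R(0))
o=status.observe();p=o["ee_pos"];print(o["time_s"],p,o["joint_pos"],o["width"])
for nm in("scene","top"):
    c=imaging.get_image(nm);np.savez(nm+"2.npz",**c);W=cloud(c);P=W[np.isfinite(W[...,0])]
    P=P[(P[:,0]>p[0]+.03)&(P[:,0]<p[0]+.16)&(abs(P[:,1]-p[1])<.08)&(P[:,2]>.15)&(P[:,2]<.26)]
    print(nm,len(P),"tipx",np.percentile(P[:,0],99.5))
    for x in np.arange(.04,.14,.015):
        m=abs(P[:,0]-p[0]-x)<.0075
        if m.sum()>3: print(round(x,3),P[m,1].min()-p[1],P[m,1].max()-p[1],"z",np.percentile(P[m,2],[5,50,95]))
    if nm=="scene":cv2.imwrite("pics/s2.png",cv2.resize(c["img"][140:320,130:330],(720,648))[:600])
E
```

```text
5.8 [0.483 0.304 0.199] 0.6795075789870999 [-1.236  0.706 -1.364] [-0.019 -0.062 -0.036]
7.275 [ 0.518 -0.091  0.2  ] [-0.345  0.229  0.512  1.88  -0.129  1.065  1.792] 0.6780350135270533
scene 395 tipx 0.6508726390209166
0.04 -0.033243198603494784 0.03341495705605744 z [0.2   0.223 0.225]
0.055 -0.03391396653035425 0.034534830586511245 z [0.2   0.224 0.226]
0.07 -0.03644725112487665 0.03717960539816995 z [0.201 0.224 0.227]
0.085 -0.03713529410753516 0.037987236646210946 z [0.201 0.228 0.232]
0.1 -0.03782006965020723 0.03854276305898598 z [0.2   0.228 0.233]
0.115 -0.03839301379227475 0.03938088386939042 z [0.202 0.229 0.233]
0.13 -0.04034163811108091 0.03989542471066049 z [0.201 0.219 0.229]
top 53 tipx 0.6462445858198982
0.085 0.0365900509788025 0.03927217434947939 z [0.217 0.229 0.234]
0.1 0.036935720573784525 0.039572756380248784 z [0.227 0.23  0.235]
0.115 0.037339987953745185 0.03984551797524458 z [0.228 0.23  0.235]
0.13 -0.03930873805203802 0.03989590976274049 z [0.209 0.227 0.23 ]
```

View pics/s2.png

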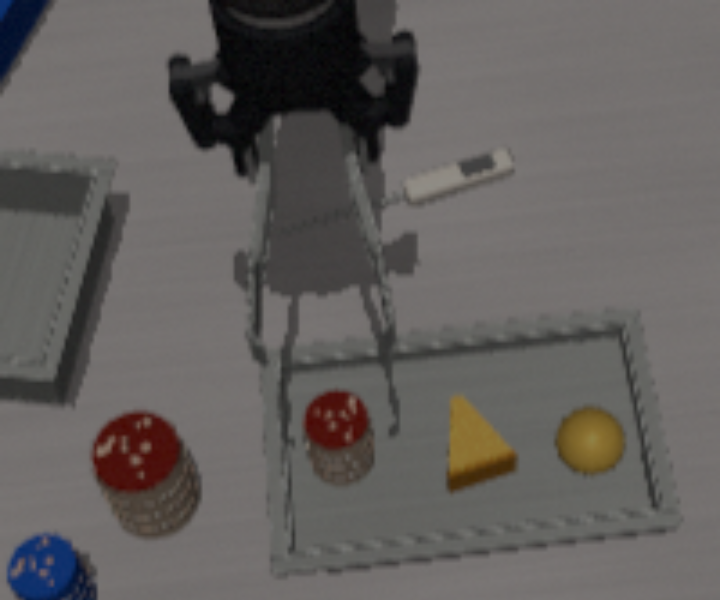

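The tongs are level and centred on the tool, with the jaws open about 66 mm. The red salami piece in the tray is at (338,435), directly ahead and below. I'll descend and squeeze.

```bash
python3 - <<'E'
from tong import *
np.set_printoptions(precision=3,suppress=True)
env.move_straight(np.array([.520,-.0935,.20]),speed=.05)
hit=env.move_straight(np.array([.520,-.0935,.031]),speed=.12,force_limit=8)
o=status.observe();print(hit,o["time_s"],o["ee_pos"],o["width"],o["wrist_force"])
if hit: raise SystemExit
c=imaging.get_image("scene");a=c["img"][140:320,130:330]
set_gripper(.0,60)
o=status.observe();print(o["time_s"],o["width"],o["wrist_force"])
c=imaging.get_image("scene");b=c["img"][140:320,130:330]
cv2.imwrite("pics/s3.png",cv2.resize(np.hstack([a[30:],b[30:]]),(800,300)))
E
```

```text
False 9.1833 [ 0.521 -0.094  0.032] 0.679859964018231 [ 0.791 -0.698 -1.187]
9.5083 0.4976728345467522 [-0.301 -0.28   2.072]
```

View pics/s3.png

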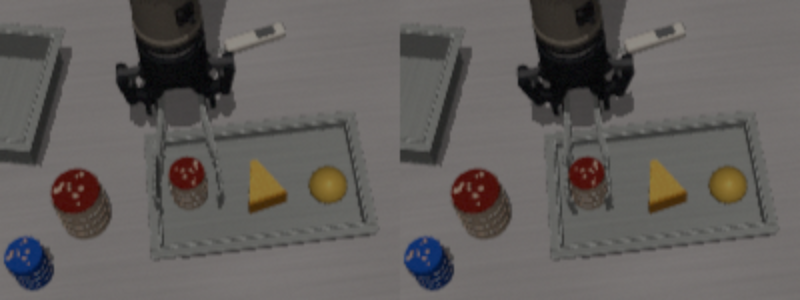

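The salami is between the jaws in the right-hand view at about (588,180). The gripper width of 0.498 (about 42 mm) fits closure on the salami. I'll lift and carry, checking the pan centre from the rim cloud.

```bash
python3 - <<'E'
from tong import *
np.set_printoptions(precision=3,suppress=True)
for nm in("top0","scene0"):
    P=cloud(np.load(nm+".npz")).reshape(-1,3)
    P=P[(abs(P[:,0]-.462)<.115)&(abs(P[:,1]+.342)<.105)&(P[:,2]>.055)&(P[:,2]<.075)]
    print(nm,cv2.minAreaRect(P[:,:2].astype(np.float32)),np.percentile(P[:,2],95))
env.move_straight(np.array([.520,-.0935,.22]),speed=.10)
o=status.observe();print(o["time_s"],o["ee_pos"],o["width"],o["wrist_force"])
c=imaging.get_image("scene");np.savez("s4.npz",**c)
cv2.imwrite("pics/s4.png",cv2.resize(c["img"][120:320,90:350],(780,600)))
E
```

```text
top0 ((0.46479764580726624, -0.3314894139766693), (0.16300006210803986, 0.17718718945980072), 76.28063201904297) 0.06876183482131311
scene0 ((0.46734994649887085, -0.3317965865135193), (0.16363181173801422, 0.1806909590959549), 76.5969467163086) 0.06616029028345422
11.6 [ 0.52  -0.093  0.219] 0.5003860050470529 [-0.619  0.32  -2.835]
```

View pics/s4.png

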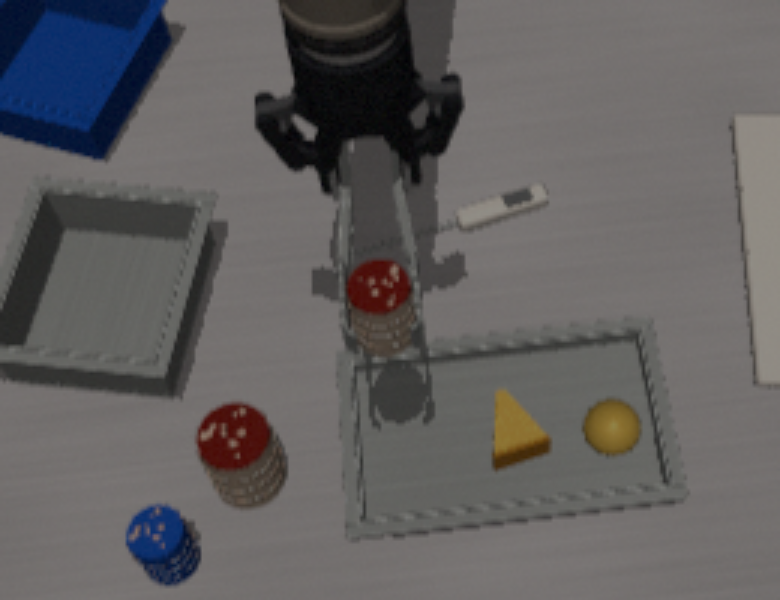

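The salami is lifted clean at (380,310), and the cheese and potato have not moved. Now to the pan.

```bash
python3 - <<'E'
from tong import *
np.set_printoptions(precision=3,suppress=True)
env.move_straight(np.array([.366,-.332,.20]),speed=.10)
env.sleep(.5)
o=status.observe();print(o["time_s"],o["ee_pos"],o["eef_rot"],o["width"],o["wrist_force"],o["joint_pos"])
ims=[]
for nm in("scene","top"):
    c=imaging.get_image(nm);ims.append(c["img"])
    W=cloud(c);P=W[np.isfinite(W[...,0])];t=P[(abs(P[:,0]-.466)<.06)&(abs(P[:,1]+.332)<.06)&(P[:,2]>.12)]
    print(nm,len(t),t.min(0),t.max(0)); top=t[t[:,2]>t[:,2].max()-.008];print("top ctr",(top.min(0)+top.max(0))/2)
    for n in("cheese_mid","potato_mid","salami_mid","probe"):
        print(n,[np.round(w(d["location"],c),3).tolist() for d in nets.recognise(n,c)][:4])
cv2.imwrite("pics/s5.png",cv2.resize(np.hstack([ims[0][110:310,60:320],ims[1][80:280,200:460]]),(800,308)))
E
```

```text
15.15 [ 0.366 -0.332  0.2  ] [[-1.  0.  0.]
 [ 0.  1. -0.]
 [-0. -0. -1.]] 0.4968627436775027 [ 0.785  0.304 -1.551] [ 0.024  0.184  0.708  1.953 -0.137  1.052  2.363]
scene 2047 [ 0.406 -0.359  0.168] [ 0.5   -0.302  0.578]
top ctr [ 0.411 -0.318  0.574]
cheese_mid [[0.649, -0.009, 0.026]]
potato_mid [[0.643, 0.073, 0.021], [0.647, -0.01, 0.029]]
salami_mid [[0.479, -0.329, 0.224], [0.704, -0.277, 0.062], [0.647, -0.214, 0.075], [0.442, -0.307, 0.222]]
probe [[0.415, 0.005, 0.013]]
top 927 [ 0.406 -0.358  0.17 ] [ 0.496 -0.305  0.576]
top ctr [ 0.41  -0.321  0.572]
cheese_mid [[0.633, -0.012, 0.037], [0.411, -0.314, 0.224]]
potato_mid [[0.628, 0.072, 0.025]]
salami_mid [[0.621, -0.215, 0.074], [0.686, -0.282, 0.057], [0.463, -0.331, 0.227]]
probe [[0.412, 0.005, 0.012], [0.412, -0.31, 0.223]]
```

View pics/s5.png

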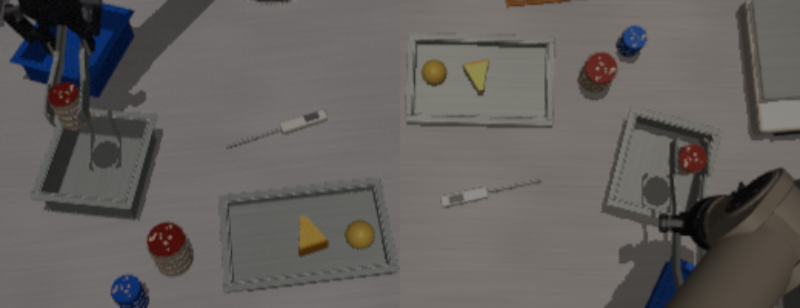

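```bash
python3 -c "
from h import *
o=status.observe();print(o['time_s'],o['width'],o['dq'].round(3));env.finish_job()"
```

```text
15.65 0.5020140379960227 [-0.001  0.001 -0.001  0.001 -0.001 -0.001  0.004]
the job is handed in; nothing more can be done
```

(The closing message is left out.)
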